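Refit the draining grate under the tray's lip

ROBOT

A 6-joint arm with a two-finger parallel gripper is mounted at the origin on a cart in front of the work surface, level with it; the furniture and walls round the work are solid. World frame = base frame: x ahead of the robot, y to its left, z up, the work surface at z = 0. Lengths are in m, angles in rad, forces in N, time in s.
With the tool pointing down it reaches from about 0.35 to 0.875 m from the base axis. Payload 4.2 kg.
Tool frame: the origin (TCP) lies at the centre of the arm's flange, where the gripper is bolted on; the fingertips stand 173 mm ahead of it and the grasp point (between the pads) lies 155 mm ahead of it; z points along the fingers, y is the line along which they close (so a half turn about z gives the same grasp; the last joint's range is limited). The gripper opens to 85 mm and grips with 20 to 120 N. Pads are 22 mm wide; open, the fingers measure 114 mm over their backs; the gripper's body (76 mm by 85 mm) begins 54 mm behind the grasp point. The pads swing forward as they close: fully open they stand 13 mm farther back than shut.
Start: joints at [-0.976, 0.385, 0.008, 0, -1.194, -0.259], TCP at [0.206, -0.59, 0.405] pointing down, gripper open.
Joint ranges: [-3.14, 3.14], [-1.21, 2.06], [-1.07, 1.41], [-3.16, 2.05], [-2.99, -0.16], [-3.1, 3.1]. Speed limits (rad/s): [2.79, 2.79, 3.14, 3.14, 3.14, 3.14].

INTERFACE

Orientations are given as a unit quaternion [w, x, y, z].
In Python, from station import r, grab_frame, sign_off, finder gives the robot as it stands.
- The arm moves only by the tool drive_tool, never from a script. Its argument "plan" is a list that holds one entry, the list of rows, each a list of 7 numbers: the turn, a rotation vector about the tool's x, y, z in rad, then the shift along the tool's x, y, z in m, then the opening, from -1 (shut) to 1 (fully open). In form: [[[rx, ry, rz, dx, dy, dz, fingers], ...]]. A call has 1 to 8 rows; each row shifts and turns the commanded pose from where the row before left it, along the tool's axes as they then stand; what a row does not reach is not made up. A row lasts 1/10 s, in which the tool goes at most 50 mm and 8.59 degrees, less where a joint would pass 70% of its speed; a pose out of reach is approached as far as the arm can. A call is refused whole if a number of a shift passes 0.05 or a number of a turn 0.15, either way. A call with a gripper value outside its range is refused whole. The fingers move at their own pace and stop on an object; the grip force is fixed at half the most. Time passes only in rows, so rows that do not move let the fingers close. It gives the time, the measured TCP pose, the force, the opening and the grip force at its end, in the units of the state.
- r.sense(): the state, without advancing time (a new reading comes with each control period).
- grab_frame(name): name is "side" or "top"; returns a dict with "frame" (400x640x3 uint8, red, green, blue), "fovy" (degrees; the focal length in pixels is half the picture's height over the tangent of half this angle, whatever the lens; pixels are square), "cx", "cy" (the principal point, pixels), "k1" (the pictures are not rectified: a ray, as slopes to the right and down, at radius r is drawn at 1 + k1 r^2 times it, then the intrinsics apply), "R" (3x3) and "t" (3): a world point X has camera coordinates R X + t. Camera axes: x right, y down, z forward; pixel columns grow to the right and rows downward; lengths in m; the calibration is good to about 2 mm. A picture is of the moment at which its call begins. There is no depth.
- sign_off(): hands the job in; it is judged then, once.
Trained networks look in a picture, given as the dict that the camera call returned (one of the last four; its "shot" number tells which), for a name from the list of things; names that differ only in an ending like _2 or _b are one class to them, and where a whole thing is asked for, a point or a joint stands for the part that bears it (a point fixed in the world has none). Each returns a list of dicts, best first, with "score" (0 to 1); they miss things now and then, are a little off and sometimes report something else, mostly with a low value. They report only what shows in the picture. A call takes as long as a camera call. They do not tell look-alikes from the thing itself.
- finder.spot_in(picture, target): "position" ([column, row] as shares, 0 to 1, of the picture: columns of its width, rows of its height, amid what is visible of it).
- finder.cut_out(picture, target): "pixels" (400x640 bool, what is visible of it) and "position" ([column, row] as shares, 0 to 1, of the picture: columns of its width, rows of its height, amid what is visible of it).
- finder.place_of(picture, target): "position" ([column, row] as shares, 0 to 1, of the picture: columns of its width, rows of its height: a listed point, or the origin of a listed thing).
The state is a dict: "time": time; "q": joint angles; "qd": joint speeds; "effort": joint torques, N m; "position": TCP position; "eef_rot": TCP orientation; "contact_force": force on the tool from outside, world axes, zero at the start; "wrist_torque": the same for the moment, N m; "finger_gap": finger opening in m; "grip_force": force on a finger pad.
Only numpy, scipy, OpenCV 4.12 (cv2) and the standard library are available. Lean on these libraries where they do the work, as an engineer would, in place of code of your own. Each camera call takes 0.05 s, during which the arm holds its last target. There are 200 camera calls.

TASK

Put the grate with the green grip back into the green draining tray: hook the edge farther from the grip under the white lip at the tray's end with the grate tilted, then swing the grip side down and keep hold until it lies flat on the ledge inside the tray walls. Then let go; leave the orange-gripped grate where it is.

Things in the scene. Friction and masses are not known exactly. Their poses are not given: they have to be found in the camera images.
- tray: green draining tray, fixed, 134 x 190 mm. Origin: centre of its underside; y along its length to the lip end (roughly to the robot's left), x across, z up. Pocket inside the walls: x -61 to 61 mm, y -89 to 89 mm. Walls rise to z = 38 mm. The grate is longer than the opening in front of the lip, so it goes in edge first, tilted (10 to 20 degrees suits)
- tray_ledge (a point): centre of the pocket at the level of the ledge (z = 16 mm in the tray's frame) that runs round inside the walls; the seated grate's underside rests at this height
- tray_lip (a point): middle of the lower free edge of the lip, at y = 55 mm, z = 42 mm in the tray's frame. The white lip is 6 mm thick and covers the pocket from there to the end wall at y = 89 mm; the seated grate's hook edge lies 16 to 34 mm in under it
- green_grate: loose slotted steel grate, 100 x 160 x 6 mm, 0.15 to 0.3 kg, with an upright green grip. Origin: centre of the underside; x across, y along its length to the hook edge (the one farther from the grip), z up. Grip: fin 60 mm along x, 14 mm thick along y, centred at y = -22 mm, up to z = 44 mm; pinch it along y from above. Starts flat on the worktop, hook edge roughly to the robot's left
- green_grate_hook (a point): middle of the green grate's hook edge, at y = 80 mm, z = 3 mm in the grate's frame
- orange_grate: loose slotted steel grate, 100 x 160 x 6 mm, 0.15 to 0.3 kg, with an upright orange grip. Origin: centre of the underside; x across, y along its length to the hook edge (the one farther from the grip), z up. Grip: fin 60 mm along x, 14 mm thick along y, centred at y = -22 mm, up to z = 44 mm; pinch it along y from above. Belongs to another tray; stays put
There are look-alikes about, which are no part of the job. Leave any blue look-alike of the green_grate alone.

How it is judged:
On the way, in this order (a step that is already met when the one before it is completed fails the run):
1. the hook edge of the green grate is at least 7 mm in under the lip, with the grate tilted by more than 4 degrees (y of green_grate_hook in the frame of tray above 0.062 m and z of green_grate_hook in the frame of tray between 0.01 and 0.042 m and x of green_grate_hook in the frame of tray between -0.05 and 0.05 m and angle between green_grate's own z axis and vertical above 0.07 rad), for 0.1 s.
2. the green grate is swung down flat on the ledge, hook edge under the lip, while the fingers still hold or touch it (y of green_grate_hook in the frame of tray above 0.062 m and z of green_grate_hook in the frame of tray between 0.01 and 0.042 m and x of green_grate_hook in the frame of tray between -0.05 and 0.05 m and angle between green_grate's own z axis and vertical below 0.05 rad and z of green_grate in the frame of tray between 0.011 and 0.021 m and contact force between the fingers and green_grate above 0.3 N), for 0.1 s.
At the end, for the whole second after the job is handed in: The green-gripped grate lies at rest and released in the tray, flat within 3 degrees, its underside within 5 mm of the ledge's height, its hook edge at least 7 mm under the lip; the orange-gripped grate is within 30 mm of where it started (y of green_grate_hook in the frame of tray above 0.062 m and z of green_grate_hook in the frame of tray between 0.01 and 0.042 m and x of green_grate_hook in the frame of tray between -0.05 and 0.05 m and angle between green_grate's own z axis and vertical below 0.05 rad and z of green_grate in the frame of tray between 0.011 and 0.021 m and linear speed of green_grate below 0.02 m/s and contact force between the fingers and green_grate below 0.1 N and distance of orange_grate from where it was at the start of the episode below 0.03 m); the robot touches nothing.
It fails at once if the orange-gripped grate is moved by more than 30 mm (distance of orange_grate from where it was at the start of the episode above 0.03 m).
It also fails if it takes over 43 s, if anything falls off the work surface, if the arm or the gripper's body presses on something with over 40 N, if the wrist force passes 120 N, or if a joint passes its speed limit or range.

## Working session

There is one attempt and no reset: what is moved stays moved. The work goes in short steps, Python scripts to look and compute and a tool call to move; the robot and the scene stay as the last step left them, time stands still between calls to the robot, and variables do not carry over. Pictures are saved under pics/ and viewed, at most 10 in all, crops included, and the job is handed in when it is done.

Besides the shell and the picture viewer there is one more tool, called as a command line: name --argument value ..., lists and objects as JSON in quotes. drive_tool: Moves the arm, as the interface text tells. Its arguments: {"type":"object","properties":{"plan":{"type":"array"}},"required":["plan"]}

```bash
mkdir -p pics
cat > h.py <<'E'
import numpy as np, cv2, pickle
from station import r, grab_frame, sign_off, finder
def save(p,n): cv2.imwrite('pics/'+n, cv2.cvtColor(p['frame'],cv2.COLOR_RGB2BGR))
def K(p):
    f=p['frame'].shape[0]/2/np.tan(np.radians(p['fovy'])/2)
    return np.array([[f,0,p['cx']],[0,f,p['cy']],[0,0,1]]),np.array([p['k1'],0,0,0,0.])
def px(p,s): return np.array(s)*[p['frame'].shape[1],p['frame'].shape[0]]
def ray(p,uv):
    k,d=K(p); n=cv2.undistortPoints(np.array([[uv]],float),k,d)[0,0]
    R=np.array(p['R']);t=np.array(p['t']); return -R.T@t, R.T@np.array([n[0],n[1],1])
def atz(p,uv,z):
    o,d=ray(p,uv); return o+d*(z-o[2])/d[2]
def proj(p,X):
    k,d=K(p); R=np.array(p['R']);t=np.array(p['t'])
    return cv2.projectPoints(np.array(X,float).reshape(-1,1,3),cv2.Rodrigues(R)[0],t,k,d)[0].reshape(-1,2)
E
python3 - <<'E'
from h import *
print(r.sense())
for n in ('top','side'):
    p=grab_frame(n); save(p,n+'0.png'); pickle.dump(p,open(n+'0.pkl','wb'))
    print(n,ray(p,(p['cx'],p['cy'])))
    zs=dict(tray=0,tray_ledge=.016,tray_lip=.042,green_grate=0,green_grate_hook=.003,orange_grate=0)
    for k,z in zs.items():
        for d in finder.place_of(p,k)[:4]:
            u=px(p,d['position']); print(k,round(d['score'],2),u.round(1),atz(p,u,z).round(4))
E
```

```text
{'time': 0.0, 'q': array([-9.76369487e-01,  3.85544549e-01,  6.59658765e-03, -5.01823481e-04,
       -1.19399898e+00, -2.58563757e-01]), 'qd': array([-0.00081015, -0.00017585,  0.00037293,  0.00086515, -0.0001651 ,
       -0.00026439]), 'effort': array([-9.93564172e-04, -3.92292202e+01,  1.88395000e+01,  4.18604672e+00,
       -4.76466928e-03, -1.83275603e-06]), 'position': array([ 0.20592843, -0.58987031,  0.40361656]), 'eef_rot': array([-2.32517169e-04, -1.67051975e-01,  9.85947477e-01,  1.07545949e-03]), 'contact_force': array([-0.48291245, -0.21055453,  0.59955955]), 'wrist_torque': array([-0.01766146, -0.01851336,  0.01005394]), 'grip_force': 0.0, 'finger_gap': 0.08524717079623614}
top (array([ 0.16219718, -0.00832157,  1.55005902]), array([ 0.21175049, -0.06306328, -0.97528701]))
tray 0.91 [182.6 238.4] [0.4872 0.2877 0.    ]
tray_ledge 0.7 [180.4 236.2] [0.4921 0.2896 0.016 ]
green_grate 0.98 [449.8 187.9] [ 0.4248 -0.5473  0.    ]
green_grate 0.68 [379.8 174. ] [ 0.5247 -0.3491  0.    ]
green_grate 0.34 [184.3 241.2] [0.4774 0.2844 0.    ]
green_grate_hook 0.91 [351.9 171. ] [ 0.556  -0.2671  0.003 ]
green_grate_hook 0.74 [449.7 158.3] [ 0.5155 -0.5772  0.003 ]
orange_grate 0.64 [296.9 213.8] [ 0.4701 -0.0669  0.    ]
orange_grate 0.64 [352.7 174.3] [ 0.5458 -0.2671  0.    ]
side (array([-0.42808971,  0.07705762,  1.20763136]), array([ 0.62124082, -0.12462407, -0.77364635]))
tray 0.57 [211.9 228.9] [0.4866 0.2983 0.    ]
tray_ledge 0.8 [217.7 228. ] [0.4748 0.2744 0.016 ]
tray_lip 0.74 [197.9 223.3] [0.4888 0.3397 0.042 ]
green_grate 0.84 [436.8 207.1] [ 0.4339 -0.5556  0.    ]
green_grate 0.72 [379.1 193.5] [ 0.5407 -0.3547  0.    ]
green_grate 0.22 [356.2 192. ] [ 0.5647 -0.2675  0.    ]
green_grate_hook 0.82 [357.2 194.3] [ 0.5499 -0.2674  0.003 ]
green_grate_hook 0.76 [438.6 191. ] [ 0.5081 -0.5913  0.003 ]
```

Run:
```python
import cv2
a=cv2.imread('pics/top0.png');b=cv2.imread('pics/side0.png')
cv2.imwrite('pics/t1.png',cv2.resize(a[110:310,120:520],None,fx=2,fy=2,interpolation=2))
cv2.imwrite('pics/s1.png',cv2.resize(b[130:310,140:540],None,fx=2,fy=2,interpolation=2))
```

```text
(no output)
```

View pics/t1.png

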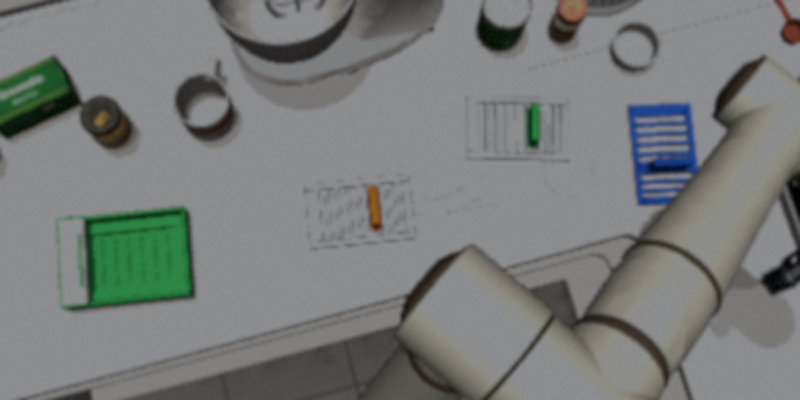

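View pics/s1.png

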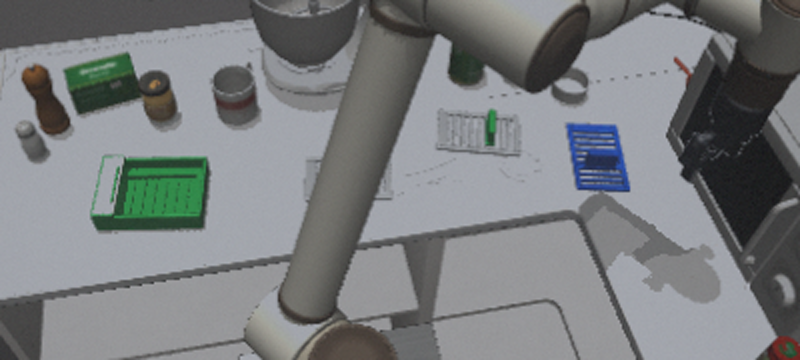

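The top crop shows the white grate with the green grip at (387,172) and its hook edge to the left. The orange one is at (307,214), the blue look-alike at (451,188), and the tray at (182,238) with its white lip on the left. Next I'll refine the poses by silhouette fitting.

```bash
cat >> h.py <<'E'
from scipy.optimize import minimize
def box(x0,x1,y0,y1,z0,z1): return np.array([[x,y,z] for x in(x0,x1) for y in(y0,y1) for z in(z0,z1)])
def W(q,B,z=0):
    c,s=np.cos(q[2]),np.sin(q[2]); return B@np.array([[c,-s,0],[s,c,0],[0,0,1]]).T+[q[0],q[1],z]
S=8
def sil(p,boxes,q):
    m=np.zeros((400*S//2,640*S//2),np.uint8)
    for B in boxes:
        h=cv2.convexHull((proj(p,W(q,B))*S/2+S/4).astype(np.float32)); cv2.fillConvexPoly(m,np.round(h).astype(np.int32),1)
    return cv2.resize(m.astype(np.float32),(640,400),interpolation=cv2.INTER_AREA)
def fit(items,q0):
    # items: (pic, mask, boxes)
    def c(v):
        q=[v[0]/100,v[1]/100,v[2]/10]
        return sum(np.abs(sil(p,b,q)-m).sum()/m.sum() for p,m,b in items)
    s=minimize(c,[q0[0]*100,q0[1]*100,q0[2]*10],method='Nelder-Mead',options=dict(initial_simplex=np.array([q0[0]*100,q0[1]*100,q0[2]*10])+np.array([[0,0,0],[1,0,0],[0,1,0],[0,0,.8]]),maxiter=150))
    return np.array([s.x[0]/100,s.x[1]/100,s.x[2]/10]),s.fun
GR=[box(-.05,.05,-.08,.08,0,.006),box(-.03,.03,-.029,-.015,0,.044)]
TR=[box(-.067,.067,-.095,.095,0,.038),box(-.067,.067,.055,.095,.038,.048)]
E
python3 - <<'E'
from h import *
P=[pickle.load(open(n+'0.pkl','rb')) for n in('top','side')]
P=[grab_frame(n) for n in('top','side')]
pickle.dump(P,open('P.pkl','wb'))
out={}
for k,bx,near,q0 in(('tray',TR,[(182,238),(212,229)],(.482,.288,.1)),('green_grate',GR,[(380,174),(379,194)],(.535,-.35,0.))):
    it=[]
    for p,c in zip(P,near):
        for d in finder.cut_out(p,k):
            u=px(p,d['position'])
            if np.hypot(*(u-c))<25:
                m=d['pixels'].astype(np.float32); it.append((p,m,bx)); print(k,u.round(1),d['score'],m.sum());break
    out[k]=it
    for sub in ([it[:1],it[1:],it] if len(it)>1 else [it]):
        print(k,*fit(sub,q0))
# grips by colour
for p,c in zip(P,[(387,172),(386,194)]):
    hsv=cv2.cvtColor(p['frame'],cv2.COLOR_RGB2HSV)
    m=((hsv[...,0]>45)&(hsv[...,0]<85)&(hsv[...,1]>110)).astype(np.uint8)
    n,l,st,ce=cv2.connectedComponentsWithStats(m)
    i=min(range(1,n),key=lambda i:np.hypot(*(ce[i]-c)) if st[i,4]>20 else 1e9)
    print('grip',ce[i],st[i]); o=[fit([(p,(l==i).astype(np.float32),GR[1:])],(.535,-.35,t)) for t in(0,.1)]; print(o)
E
```

```text
tray [179.7 237.5] 0.66 3056.0
tray [215.7 228.1] 0.88 2022.0
tray [ 0.48183627  0.28444915 -0.13909085] 0.033642832189798355
tray [ 0.48433287  0.27968718 -0.14063316] 0.024944361299276352
tray [ 0.48292936  0.28210765 -0.14236542] 0.09569552540779114
green_grate [377.  174.4] 0.73 1193.0
green_grate [383.7 193.2] 0.69 630.0
green_grate [ 0.5268274  -0.34455894 -0.28584954] 0.38830679655075073
green_grate [ 0.52916614 -0.35035019 -0.27847417] 0.4070436656475067
green_grate [ 0.52693453 -0.34626506 -0.27506972] 0.8838220834732056
grip [386.0625     172.30208333] [384 162   5  21  96]
[(array([ 0.52909782, -0.3447323 , -0.41655712]), np.float64(0.4700520932674408)), (array([ 0.52773134, -0.34230415, -0.40490394]), np.float64(0.482421875))]
grip [385.09615385 191.92307692] [383 185   5  17  52]
[(array([ 0.53507114, -0.35146393, -0.42317959]), np.float64(0.6153846383094788)), (array([ 0.53383412, -0.35126105, -0.41934791]), np.float64(0.6177884340286255))]
```

Run:
```python
from h import *
P=pickle.load(open('P.pkl','rb'))
out=[]
for p,q,(x,y) in zip(P,[(.527,-.345,-.28),(.529,-.350,-.28)],[(330,140),(330,160)]):
    im=cv2.resize(p['frame'][y:y+70,x:x+110,::-1],None,fx=7,fy=7,interpolation=cv2.INTER_CUBIC)[:280] if 0 else cv2.resize(p['frame'][y:y+55,x:x+110,::-1],None,fx=5,fy=5,interpolation=cv2.INTER_CUBIC)
    im=np.ascontiguousarray(im)
    a=im.copy()
    for B in GR:
        h=cv2.convexHull((((proj(p,W(q,B))-[x,y])+.5)*5).astype(np.float32)); cv2.polylines(a,[h.astype(np.int32)],True,(0,0,255),1)
    out.append(a)
cv2.imwrite('pics/ov.png',np.vstack(out))
```

```text
(no output)
```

View pics/ov.png

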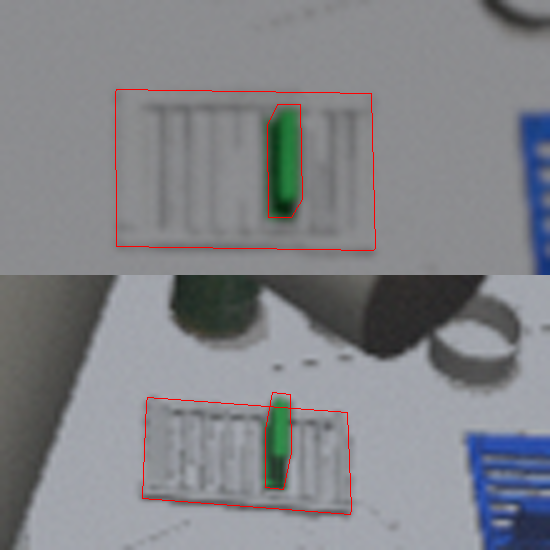

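The overlay fits well: the grate is at about (0.528,-0.347), yaw -0.28, and the tray at (0.483,0.282), yaw -0.141. Moving above the grip.

drive_tool --plan '[[[0,0,0.123,0,0,0,1],[0,0,0.123,0,0,0,1],[0,0,0.123,0,0,0,1],[0,0,0.123,0,0,0,1],[0,0,0.124,0,0,0,1],[0,0,0,-0.024,0.03,0.01,1],[0,0,0,-0.024,0.03,0.01,1],[0,0,0,-0.024,0.03,0.01,1]]]'

```text
time: 1.8
position: [0.3007, -0.5228, 0.3745]
eef_rot: [0.0, 0.14, 0.99, -0.0]
contact_force: [0.5, 0.1, 0.7]
finger_gap: 0.0857
grip_force: 0.0
```

drive_tool --plan '[[[0,0,0,-0.024,0.03,0.01,1],[0,0,0,-0.024,0.03,0.01,1],[0,0,0,-0.024,0.03,0.01,1],[0,0,0,-0.024,0.03,0.01,1],[0,0,0,-0.024,0.03,0.01,1],[0,0,0,-0.024,0.03,0.01,1],[0,0,0,-0.024,0.03,0.01,1],[0,0,0,0,0,0,1]]]'

```text
time: 2.6
position: [0.5226, -0.3654, 0.3028]
eef_rot: [-0.001, 0.137, 0.991, 0.0]
contact_force: [-0.4, 1.7, -0.0]
finger_gap: 0.0852
grip_force: 0.0
```

```bash
cat >> h.py <<'E'
from scipy.spatial.transform import Rotation as Ro
def pose():
    s=r.sense(); w=s['eef_rot']; return s,np.array(s['position']),Ro.from_quat([w[1],w[2],w[3],w[0]])
def to(pos,R):
    s,p,R0=pose(); print('t',round(s['time'],2),'pos',p.round(4),'gap',round(s['finger_gap'],4),'F',s['contact_force'].round(1),'grip',round(s['grip_force'],1))
    print('turn',(R0.inv()*R).as_rotvec().round(4),'shift(cur axes)',R0.inv().apply(pos-p).round(4),'shift(after turn)',R.inv().apply(pos-p).round(4))
def Rt(yaw,tilt):  # tool down with y along yaw, hook-down tilt
    return Ro.from_euler('z',yaw)*Ro.from_euler('x',-tilt)*Ro.from_euler('x',np.pi)*Ro.from_euler('z',np.pi)
E
python3 - <<'E'
from h import *
print(Rt(-.28,0).as_matrix().round(2))
to(np.array([.522,-.368,.30]),Rt(-.28,0))
p=grab_frame('top');q=grab_frame('side');save(p,'top2.png');save(q,'side2.png')
a=np.vstack([cv2.resize(i['frame'][y:y+80,x:x+140,::-1],None,fx=3.6,fy=3.6,interpolation=2) for i,x,y in((p,320,120),(q,320,130))])
cv2.imwrite('pics/v2.png',a)
E
```

```text
[[-0.96  0.28 -0.  ]
 [ 0.28  0.96 -0.  ]
 [ 0.   -0.   -1.  ]]
t 2.6 pos [ 0.5226 -0.3654  0.3028] gap 0.0852 F [-0.4  1.7 -0. ] grip 0.0
turn [ 0.0006 -0.0017  0.0046] shift(cur axes) [-0.0001 -0.0026  0.0028] shift(after turn) [-0.0001 -0.0026  0.0028]
```

View pics/v2.png

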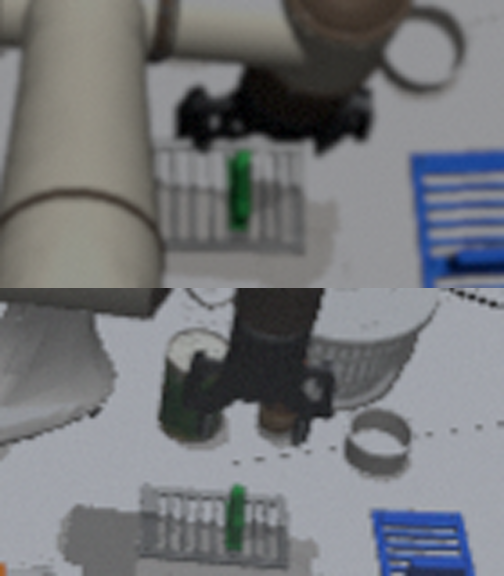

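The grip is clear, with the fingers straddling it along its thickness. Descending and closing.

drive_tool --plan '[[[0,0,0.004,0,-0.002,0.03,1],[0,0,0,0,0,0.03,1],[0,0,0,0,0,0.03,1],[0,0,0,0,0,0.026,1],[0,0,0,0,0,0,1],[0,0,0,0,0,0,-1],[0,0,0,0,0,0,-1],[0,0,0,0,0,0,-1]]]'

```text
time: 3.5
position: [0.5194, -0.3705, 0.1908]
eef_rot: [0.002, 0.142, 0.99, -0.001]
contact_force: [-0.5, 0.3, 0.7]
finger_gap: 0.0436
grip_force: 0.0
```

drive_tool --plan '[[[0,0,0,0,0,0,-1],[0,0,0,0,0,0,-1],[0,0,0,0,0,0,-1],[0,0,0,0,0,0,-1],[0,0,0,0,0,0,-1],[0,0,0,0,0,0,-1]]]'

```text
time: 4.1
position: [0.5195, -0.3701, 0.1898]
eef_rot: [0.001, 0.141, 0.99, -0.0]
contact_force: [-0.5, 0.8, 5.6]
finger_gap: 0.013
grip_force: 59.8
```

drive_tool --plan '[[[0,0,0,0,0,-0.02,-1],[0,0,0,0,0,-0.03,-1],[0,0,0,0,0,-0.04,-1],[0,0,0,0,0,-0.03,-1],[0,0,0,0,0,-0.02,-1],[0,0,0,0,0,0,-1]]]'

```text
time: 4.7
position: [0.5195, -0.3703, 0.3316]
eef_rot: [0.003, 0.141, 0.99, -0.001]
contact_force: [0.4, 0.3, -1.6]
finger_gap: 0.0132
grip_force: 58.9
```

Run:
```python
from h import *
to(np.array([.483,.1,.33]),Rt(-.141,0))
p=grab_frame('top');q=grab_frame('side');pickle.dump((p,q),open('P3.pkl','wb'))
s,pp,R0=pose()
T=pp+R0.apply([0,0,.155]); G=[T]; 
# grate model: grasp point at grate (0,-.022,.030+) -> guess height from lift
y=-.28
def Wg(B,off): # off: grate coords of grasp point
    X=(B-off)*[-1,1,-1]; return T+R0.apply(X)
ims=[]
for i,x,yy in((p,320,110),(q,320,120)):
    im=np.ascontiguousarray(cv2.resize(i['frame'][yy:yy+75,x:x+140,::-1],None,fx=4,fy=4,interpolation=2))
    for B in GR:
        h=cv2.convexHull(((proj(i,Wg(B,np.array([0,-.022,.034])))-[x,yy]+.5)*4).astype(np.float32)); cv2.polylines(im,[h.astype(np.int32)],True,(0,0,255),1)
    ims.append(im)
cv2.imwrite('pics/v3.png',np.vstack(ims))
```

```text
t 4.7 pos [ 0.5195 -0.3703  0.3316] gap 0.0132 F [ 0.4  0.3 -1.6] grip 58.9
turn [-0.0014  0.0059 -0.1429] shift(cur axes) [1.667e-01 4.413e-01 2.000e-04] shift(after turn) [0.1022 0.4605 0.0016]
```

View pics/v3.png

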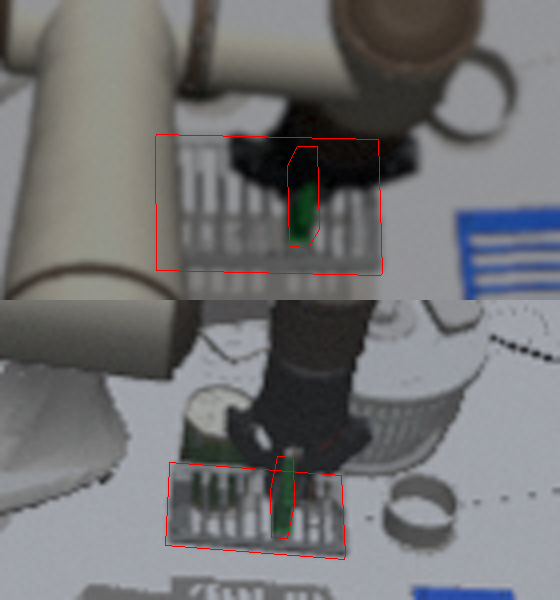

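```bash
cat >> h.py <<'E'
def tgt(H,zb,tilt,Q=(.483,.282,-.141),off=(0,-.022,.035),tx=0.):
    """tool pose with hook bottom edge at tray (tx,H,zb)"""
    Rz=Ro.from_euler('z',Q[2]); Rg=Rz*Ro.from_euler('x',-tilt)
    e=Rz.apply([tx,H,zb])+[Q[0],Q[1],0]
    g=e+Rg.apply(np.array(off)-[0,.08,0]); R=Rt(Q[2],tilt)
    return g-R.apply([0,0,.155]),R
E
python3 - <<'E'
from h import *
for a in((.042,.13,0),(.042,.13,.26),(.042,.022,.26),(.078,.022,.26),(.078,.0165,0)):
    print(a,tgt(*a)[0].round(4)); to(*tgt(*a))
E
```

```text
(0.042, 0.13, 0) [0.4746 0.2226 0.32  ]
t 4.8 pos [ 0.5185 -0.3697  0.3274] gap 0.0131 F [-0.7  0.4 -2.2] grip 58.9
turn [ 0.0013 -0.0017 -0.1437] shift(cur axes) [0.2086 0.5561 0.0084] shift(after turn) [0.1268 0.5803 0.0074]
(0.042, 0.13, 0.26) [0.4819 0.2744 0.3398]
t 4.8 pos [ 0.5185 -0.3697  0.3274] gap 0.0131 F [-0.7  0.4 -2.2] grip 58.9
turn [ 0.2608 -0.0204 -0.1427] shift(cur axes) [ 0.2161  0.6079 -0.0114] shift(after turn) [ 0.1268  0.6081 -0.1746]
(0.042, 0.022, 0.26) [0.4819 0.2744 0.2318]
t 4.8 pos [ 0.5185 -0.3697  0.3274] gap 0.0131 F [-0.7  0.4 -2.2] grip 58.9
turn [ 0.2608 -0.0204 -0.1427] shift(cur axes) [0.2159 0.6078 0.0966] shift(after turn) [ 0.1268  0.6359 -0.0703]
(0.078, 0.022, 0.26) [0.487  0.31   0.2318]
t 4.8 pos [ 0.5185 -0.3697  0.3274] gap 0.0131 F [-0.7  0.4 -2.2] grip 58.9
turn [ 0.2608 -0.0204 -0.1427] shift(cur axes) [0.2211 0.6434 0.0967] shift(after turn) [ 0.1268  0.6707 -0.0795]
(0.078, 0.0165, 0) [0.4796 0.2582 0.2065]
t 4.8 pos [ 0.5185 -0.3697  0.3274] gap 0.0131 F [-0.7  0.4 -2.2] grip 58.9
turn [ 0.0013 -0.0017 -0.1437] shift(cur axes) [0.2135 0.5916 0.1219] shift(after turn) [0.1268 0.6163 0.1209]
```

drive_tool --plan '[[[0,0,-0.072,0,0,0,-1],[0,0,-0.072,0,0,0,-1],[0,0,0,0.004,0.02,0,-1],[0,0,0,0.008,0.035,0,-1],[0,0,0,0.008,0.035,0,-1],[0,0,0,0.008,0.035,0,-1],[0,0,0,0.008,0.035,0,-1],[0,0,0,0.008,0.035,0,-1]]]'

```text
time: 5.6
position: [0.5018, -0.1694, 0.3262]
eef_rot: [-0.002, 0.07, 0.998, 0.0]
contact_force: [1.6, 1.1, -0.9]
finger_gap: 0.0129
grip_force: 58.9
```

drive_tool --plan '[[[0,0,0,0.008,0.035,0,-1],[0,0,0,0.008,0.035,0,-1],[0,0,0,0.008,0.035,0,-1],[0,0,0,0.008,0.035,0,-1],[0,0,0,0.008,0.035,0,-1],[0,0,0,0.008,0.035,0,-1],[0,0,0,0.008,0.035,0,-1],[0,0,0,0.008,0.035,0,-1]]]'

```text
time: 6.4
position: [0.4774, 0.1165, 0.3264]
eef_rot: [-0.002, 0.07, 0.998, -0.001]
contact_force: [0.8, 0.7, -1.7]
finger_gap: 0.0127
grip_force: 58.9
```

drive_tool --plan '[[[0,0,0,0.008,0.035,0,-1],[0,0,0,0.008,0.035,0,-1],[0,0,0,0.003,0.02,0,-1],[0,0,0,0,0,0,-1],[0.065,0,0,0,0,0,-1],[0.065,0,0,0,0,0,-1],[0.065,0,0,0,0,0,-1],[0.065,0,0,0,0,0,-1]]]'

```text
time: 7.2
position: [0.4718, 0.2061, 0.3269]
eef_rot: [-0.011, 0.07, 0.989, -0.132]
contact_force: [-0.3, -0.6, -1.5]
finger_gap: 0.013
grip_force: 59.0
```

Run:
```python
from h import *
to(*tgt(.042,.10,.26))
to(*tgt(.042,.06,.26))
```

```text
t 7.2 pos [0.4718 0.2061 0.3269] gap 0.013 F [-0.3 -0.6 -1.5] grip 59.0
turn [-0.0053 -0.0028  0.0005] shift(cur axes) [-0.0004  0.0711 -0.0016] shift(after turn) [-0.0004  0.0711 -0.0012]
t 7.2 pos [0.4718 0.2061 0.3269] gap 0.013 F [-0.3 -0.6 -1.5] grip 59.0
turn [-0.0053 -0.0028  0.0005] shift(cur axes) [-0.0006  0.0816  0.037 ] shift(after turn) [-0.0004  0.0814  0.0374]
```

drive_tool --plan '[[[0,0,0,0,0.03,0,-1],[0,0,0,0,0.041,0,-1],[0,0,0,0,0,0,-1]]]'

```text
time: 7.5
position: [0.4823, 0.2774, 0.3074]
eef_rot: [-0.01, 0.068, 0.989, -0.13]
contact_force: [-1.1, -0.8, -1.2]
finger_gap: 0.0131
grip_force: 59.2
```

Run:
```python
from h import *
to(*tgt(.042,.06,.26))
p=grab_frame('top');q=grab_frame('side')
s,pp,R0=pose(); T=pp+R0.apply([0,0,.155])
def Wg(B): return T+R0.apply((B-[0,-.022,.035])*[-1,1,-1])
ims=[]
for i,x,yy in((p,125,190),(q,140,170)):
    im=np.ascontiguousarray(cv2.resize(i['frame'][yy:yy+85,x:x+160,::-1],None,fx=3.5,fy=3.5,interpolation=2)); 
    def dr(X,c):
        h=cv2.convexHull(((proj(i,X)-[x,yy]+.5)*3.5).astype(np.float32)); cv2.polylines(im,[h.astype(np.int32)],True,c,1)
    for B in GR: dr(Wg(B),(0,0,255))
    for B in TR: dr(W((.483,.282,-.141),B),(255,0,255))
    ims.append(im)
cv2.imwrite('pics/v4.png',np.vstack(ims))
```

```text
t 7.5 pos [0.4823 0.2774 0.3074] gap 0.0131 F [-1.1 -0.8 -1.2] grip 59.2
turn [-0.0021 -0.0012  0.0034] shift(cur axes) [-0.0001  0.0068  0.037 ] shift(after turn) [-0.0001  0.0067  0.037 ]
```

View pics/v4.png

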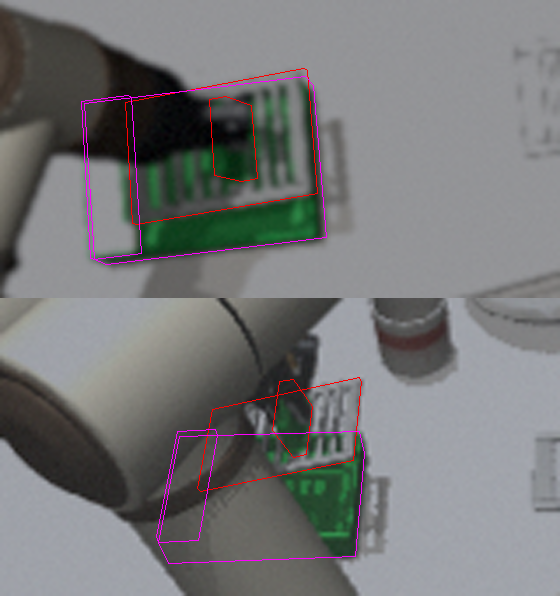

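Grate and tray match their models to about 1 px, so I'm descending in front of the lip.

drive_tool --plan '[[[0,0,0,0,0.002,0.018,-1],[0,0,0,0,0.004,0.019,-1],[0,0,0,0,0.005,0.019,-1],[0,0,0,0,0.005,0.018,-1],[0,0,0,0,0,0,-1]]]'

```text
time: 8.1
position: [0.4803, 0.2693, 0.2322]
eef_rot: [-0.012, 0.07, 0.989, -0.132]
contact_force: [0.5, -0.7, -1.2]
finger_gap: 0.0125
grip_force: 59.0
```

Run:
```python
from h import *
to(*tgt(.042,.022,.26))
to(*tgt(.078,.022,.26))
```

```text
t 8.1 pos [0.4803 0.2693 0.2322] gap 0.0125 F [ 0.5 -0.7 -1.2] grip 59.0
turn [-0.0056 -0.0049 -0.0001] shift(cur axes) [-0.0008  0.0051 -0.0011] shift(after turn) [-0.0008  0.0052 -0.001 ]
t 8.1 pos [0.4803 0.2693 0.2322] gap 0.0125 F [ 0.5 -0.7 -1.2] grip 59.0
turn [-0.0056 -0.0049 -0.0001] shift(cur axes) [-0.0008  0.0399 -0.0105] shift(after turn) [-0.0008  0.0399 -0.0103]
```

drive_tool --plan '[[[0,0,0,0,0.008,-0.002,-1],[0,0,0,0,0.008,-0.002,-1],[0,0,0,0,0.008,-0.002,-1],[0,0,0,0,0.008,-0.002,-1],[0,0,0,0,0.008,-0.002,-1],[0,0,0,0,0,0,-1],[0,0,0,0,0,0,-1]]]'

```text
time: 8.8
position: [0.4869, 0.3126, 0.2341]
eef_rot: [-0.009, 0.069, 0.989, -0.129]
contact_force: [-0.1, 0.6, -1.9]
finger_gap: 0.0128
grip_force: 59.1
```

Run:
```python
from h import *
for a in((.078,.022,.26),(.078,.020,.17),(.078,.018,.08),(.078,.0165,0)):
    print(tgt(*a)[0].round(4)); to(*tgt(*a))
p=grab_frame('top');q=grab_frame('side')
ims=[np.ascontiguousarray(cv2.resize(i['frame'][yy:yy+85,x:x+160,::-1],None,fx=3.5,fy=3.5,interpolation=2)) for i,x,yy in((p,125,190),(q,140,170))]
cv2.imwrite('pics/v5.png',np.vstack(ims))
```

```text
[0.487  0.31   0.2318]
t 8.8 pos [0.4869 0.3126 0.2341] gap 0.0128 F [-0.1  0.6 -1.9] grip 59.1
turn [-0.0003 -0.      0.0011] shift(cur axes) [-0.0004 -0.0019  0.0028] shift(after turn) [-0.0004 -0.0019  0.0028]
[0.4844 0.2915 0.2245]
t 8.8 pos [0.4869 0.3126 0.2341] gap 0.0128 F [-0.1  0.6 -1.9] grip 59.1
turn [-0.0903 -0.0001  0.0011] shift(cur axes) [-0.0004 -0.018   0.0147] shift(after turn) [-0.0004 -0.0193  0.013 ]
[0.4818 0.2736 0.2155]
t 8.8 pos [0.4869 0.3126 0.2341] gap 0.0128 F [-0.1  0.6 -1.9] grip 59.1
turn [-1.803e-01 -1.000e-04  1.100e-03] shift(cur axes) [-0.0004 -0.0332  0.0281] shift(after turn) [-0.0004 -0.0377  0.0216]
[0.4796 0.2582 0.2065]
t 8.8 pos [0.4869 0.3126 0.2341] gap 0.0128 F [-0.1  0.6 -1.9] grip 59.1
turn [-2.603e-01 -2.000e-04  1.100e-03] shift(cur axes) [-0.0004 -0.0459  0.0408] shift(after turn) [-0.0004 -0.0548  0.0276]
```

View pics/v5.png

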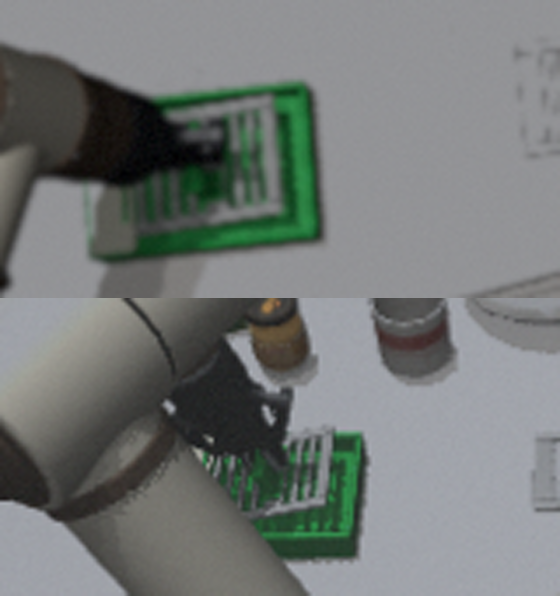

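The hook edge is under the lip, with the tail edge inside the tray wall (top crop around x=280 against the wall at 310). Swinging down.

drive_tool --plan '[[[-0.045,0,0,0,-0.009,0.007,-1],[-0.045,0,0,0,-0.009,0.007,-1],[-0.045,0,0,0,-0.009,0.005,-1],[-0.045,0,0,0,-0.009,0.005,-1],[0,0,0,0,0,0,-1],[0,0,0,0,0,0,-1]]]'

```text
time: 9.5
position: [0.4817, 0.2726, 0.2179]
eef_rot: [-0.003, 0.07, 0.997, -0.04]
contact_force: [0.7, 0.1, -1.2]
finger_gap: 0.0128
grip_force: 59.1
```

Run:
```python
from h import *
for a in((.078,.018,.08),(.078,.018,0),(.078,.0165,0)):
    print(tgt(*a)[0].round(4)); to(*tgt(*a))
```

```text
[0.4818 0.2736 0.2155]
t 9.5 pos [0.4817 0.2726 0.2179] gap 0.0128 F [ 0.7  0.1 -1.2] grip 59.1
turn [-0.0008  0.0004  0.0005] shift(cur axes) [0.     0.0012 0.0023] shift(after turn) [0.     0.0012 0.0023]
[0.4796 0.2582 0.208 ]
t 9.5 pos [0.4817 0.2726 0.2179] gap 0.0128 F [ 0.7  0.1 -1.2] grip 59.1
turn [-0.0808  0.0004  0.0005] shift(cur axes) [ 0.     -0.0136  0.011 ] shift(after turn) [ 0.     -0.0145  0.0099]
[0.4796 0.2582 0.2065]
t 9.5 pos [0.4817 0.2726 0.2179] gap 0.0128 F [ 0.7  0.1 -1.2] grip 59.1
turn [-0.0808  0.0004  0.0005] shift(cur axes) [ 0.     -0.0135  0.0125] shift(after turn) [ 0.     -0.0145  0.0114]
```

drive_tool --plan '[[[-0.027,0,0,0,-0.005,0.003,-1],[-0.027,0,0,0,-0.005,0.003,-1],[-0.027,0,0,0,-0.005,0.003,-1],[0,0,0,0,0,0.002,-1],[0,0,0,0,0,0,-1],[0,0,0,0,0,0,-1]]]'

```text
time: 10.1
position: [0.4794, 0.2575, 0.2074]
eef_rot: [0.0, 0.07, 0.998, 0.0]
contact_force: [-0.4, 0.4, -1.9]
finger_gap: 0.0128
grip_force: 59.2
```

Run:
```python
from h import *
for a in((.078,.0165,0),):
    print(tgt(*a)[0].round(4)); to(*tgt(*a))
print(r.sense()['wrist_torque'])
```

```text
[0.4796 0.2582 0.2065]
t 10.1 pos [0.4794 0.2575 0.2074] gap 0.0128 F [-0.4  0.4 -1.9] grip 59.2
turn [0.0009 0.0001 0.0009] shift(cur axes) [-0.0001  0.0007  0.0009] shift(after turn) [-0.0001  0.0007  0.0009]
[ 0.00100039  0.00355189 -0.02224017]
```

drive_tool --plan '[[[0,0,0,0,0,0.001,-1],[0,0,0,0,0,0.001,-1],[0,0,0,0,0,0,-1],[0,0,0,0,0,0,-1]]]'

```text
time: 10.5
position: [0.4793, 0.2576, 0.2058]
eef_rot: [0.0, 0.07, 0.998, 0.001]
contact_force: [-1.8, 0.2, 3.1]
finger_gap: 0.0128
grip_force: 59.8
```

drive_tool --plan '[[[0,0,0,0,0,0.001,-1],[0,0,0,0,0,0,-1],[0,0,0,0,0,0,-1],[0,0,0,0,0,0,-1]]]'

```text
time: 10.9
position: [0.4793, 0.2576, 0.2058]
eef_rot: [0.0, 0.07, 0.998, 0.001]
contact_force: [-3.6, 0.3, 8.5]
finger_gap: 0.0128
grip_force: 60.8
```

Run:
```python
from h import *
to(*tgt(.078,.016,0))
p=grab_frame('top');q=grab_frame('side')
ims=[np.ascontiguousarray(cv2.resize(i['frame'][yy:yy+85,x:x+160,::-1],None,fx=3.5,fy=3.5,interpolation=2)) for i,x,yy in((p,125,190),(q,140,170))]
cv2.imwrite('pics/v6.png',np.vstack(ims))
```

```text
t 10.9 pos [0.4793 0.2576 0.2058] gap 0.0128 F [-3.6  0.3  8.5] grip 60.8
turn [0.0015 0.0007 0.0014] shift(cur axes) [-0.0002  0.0007 -0.0002] shift(after turn) [-0.0002  0.0007 -0.0002]
```

View pics/v6.png

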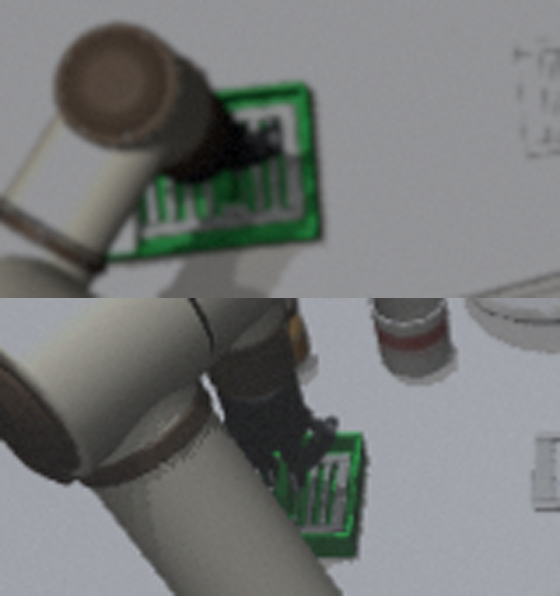

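The grate lies flat inside the walls, with firm contact at the expected height. Releasing and retreating.

drive_tool --plan '[[[0,0,0,0,0,0,0.2],[0,0,0,0,0,0,0.2],[0,0,0,0,0,0,0.2],[0,0,0,0,0,0,0.2],[0,0,0,0,0,0,0.2],[0,0,0,0,0,0,0.2]]]'

```text
time: 11.6
position: [0.4794, 0.2574, 0.2043]
eef_rot: [-0.0, 0.07, 0.998, 0.0]
contact_force: [0.0, 0.4, 0.2]
finger_gap: 0.0515
grip_force: 0.0
```

drive_tool --plan '[[[0,0,0,0,0,-0.01,0.2],[0,0,0,0,0,-0.03,0.2],[0,0,0,0,0,-0.04,0.2],[0,0,0,0,0,-0.04,0.2],[0,0,0,0,-0.04,-0.02,0.2],[0,0,0,0,-0.05,0,0.2],[0,0,0,0,-0.05,0,0.2],[0,0,0,0,-0.05,0,0.2]]]'

```text
time: 12.4
position: [0.4519, 0.0675, 0.3454]
eef_rot: [0.001, 0.069, 0.998, 0.001]
contact_force: [0.7, -1.2, -1.1]
finger_gap: 0.0513
grip_force: 0.0
```

Run:
```python
from h import *
to(*tgt(.078,.016,0))
p=grab_frame('top');q=grab_frame('side')
ims=[]
for i,x,yy in((p,125,190),(q,140,170)):
    im=np.ascontiguousarray(cv2.resize(i['frame'][yy:yy+85,x:x+160,::-1],None,fx=3.5,fy=3.5,interpolation=2))
    c=np.array([.483,.282])+Ro.from_euler('z',-.141).apply([0,-.002,0])[:2]
    for B in GR:
        h=cv2.convexHull(((proj(i,W((*c,-.141),B,.016))-[x,yy]+.5)*3.5).astype(np.float32)); cv2.polylines(im,[h.astype(np.int32)],True,(0,0,255),1)
    ims.append(im)
cv2.imwrite('pics/v7.png',np.vstack(ims))
```

```text
t 12.4 pos [0.4519 0.0675 0.3454] gap 0.0513 F [ 0.7 -1.2 -1.1] grip 0.0
turn [0.0021 0.0017 0.0019] shift(cur axes) [-0.0008  0.1925  0.1398] shift(after turn) [-0.0006  0.1928  0.1394]
```

View pics/v7.png

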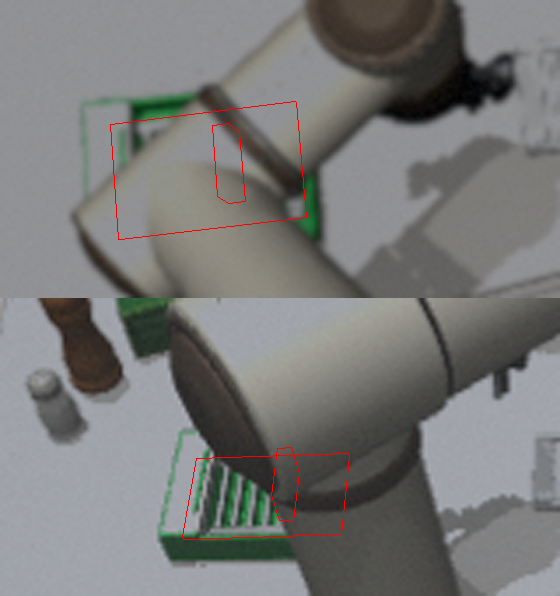

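The visible part of the grate lies flat in the tray under the lip, and the model outline fits it. The arm hides the rest, and the gripper is clear and high.

drive_tool --plan '[[[0,0,0,0,0,0,0.2],[0,0,0,0,0,0,0.2],[0,0,0,0,0,0,0.2]]]'

```text
time: 12.8
position: [0.4531, 0.0701, 0.3444]
eef_rot: [0.0, 0.069, 0.998, 0.001]
contact_force: [-0.1, 0.9, -0.7]
finger_gap: 0.051
grip_force: 0.0
```

```bash
python3 -c "
from h import *
print(sign_off())"
```

```text
the job is handed in; nothing more can be done
None
```

The green-gripped grate was hooked under the lip, swung down flat onto the tray's ledge and released, and I handed the job in after about 13 s on the robot clock; no verdict came back, the arm partly hid the tray in the last picture, and the arm passed over the orange-gripped grate without touching it.

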